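# Seal the bench steriliser and start it

## Robot

A 6-joint arm with a two-finger parallel gripper is mounted at the origin on a cart in front of the work surface, level with it; the furniture and walls round the work are solid. World frame = base frame: x ahead of the robot, y to its left, z up, the work surface at z = 0. Lengths are in mm, angles in rad, forces in N, time in s.
With the tool pointing down it reaches from about 350 to 975 mm from the base axis. Payload 7.1 kg.
Tool frame: the origin (TCP) lies at the centre of the arm's flange, where the gripper is bolted on; the fingertips stand 182 mm ahead of it and the grasp point (between the pads) lies 163 mm ahead of it; z points along the fingers, y is the line along which they close (so a half turn about z gives the same grasp; the last joint's range is limited). The gripper opens to 88 mm and grips with 3 to 60 N. Pads are 20 mm wide; open, the fingers measure 115 mm over their backs; the gripper's body (75 mm by 178 mm) begins 61 mm behind the grasp point.
Start: joints at [1.165, 0.423, 1.63, -0, 1.089, -0.019], TCP at [235.735, 578.822, 404.675] pointing down, gripper open.
Joint ranges: [-3, 3], [-0.9, 2.11], [0.09, 2.58], [-1.31, 4.45], [0.11, 2.69], [-2.54, 2.54]. Speed limits (rad/s): [2.39, 2.39, 3.01, 3.14, 3.14, 3.14].

## Interface

Orientations are given as a rotation vector (axis times angle).
In Python, from workcell import readout, get_image, ctrl gives the robot as it stands.
- The arm moves only by the tool step_arm, never from a script. Its argument "targets" is a list that holds one entry, the list of rows, each a list of 7 numbers: the shift along the world's x, y, z as a fraction of full scale, then the turn, a rotation vector about the world's x, y, z as a fraction of full scale, then the opening, from 0 (shut) to 1 (fully open). In form: [[[dx, dy, dz, wx, wy, wz, claw], ...]]. A call has exactly 5 rows; each row shifts and turns the commanded pose from where the row before left it; what a row does not reach is not made up. Full scale, the value 1, is 0.05 m for a shift and 4 degrees for a turn. A row lasts 1/8 s, in which the tool goes at most 62.5 mm and 10.7 degrees, less where a joint would pass 70% of its speed; a pose out of reach is approached as far as the arm can. A call with a number of a shift or a turn outside -1 to 1 is refused whole. A call with a gripper value outside its range is refused whole. The fingers move at their own pace and stop on an object; the grip force is fixed at half the most. Time passes only in rows, so rows that do not move let the fingers close, or fill a call up. It gives the time, the measured TCP pose, the force, the opening and the grip force at its end, in the units of the state.
- readout.get_obs(): the state, without advancing time (a new reading comes with each control period).
- get_image(name): name is "scene" or "top" or "wrist"; returns a dict with "pixels" (400x640x3 uint8, red, green, blue), "intrinsics" (3x3 intrinsics, pixels), "extrinsics" (4x4, takes a point from world to camera coordinates). Camera axes: x right, y down, z forward; pixel columns grow to the right and rows downward; lengths in mm; the calibration is good to about 2 mm. A picture is of the moment at which its call begins. There is no depth.
- ctrl.close_job(): hands the job in; it is judged then, once.
The state is a dict: "t": time; "qpos": joint angles; "qvel": joint speeds; "joint_torque": joint torques, N m; "ee_pos": TCP position; "orientation": TCP orientation; "ft_force": force on the tool from outside, world axes, zero at the start; "moment": the same for the moment, N m; "width": finger opening in mm; "grasp_force": force on a finger pad.
Only numpy, scipy, OpenCV 4.12 (cv2) and the standard library are available. Lean on these libraries where they do the work, as an engineer would, in place of code of your own. Each camera call takes 0.05 s, during which the arm holds its last target. There are 200 camera calls.

## Task

The lid clamp of the small bench steriliser is finger-tight. With the fingertips push the hand wheel round clockwise (seen from above) by its upright red handle through exactly one full turn, so that the handle stands where it began and the gasket is sealed but not crushed; push it, do not grip it. Then press the green start button fully down, let it spring back, and leave everything loose round about where it is.

Things in the scene. Friction and masses are not known exactly. Their poses are not given: they have to be found in the camera images.
- wheel_axis (a point): point on the vertical axis of the steriliser's hand wheel, level with the middle of the red handle (234 mm above the counter). The steriliser is fixed to the counter: a round steel vessel of 176 mm diameter on a grey 206 mm round foot, a clamp yoke over its lid, a white control box (100 x 62 mm, 164 mm high) beside it on the robot's right. Axes: z up; -y points to the control box, -x to the front with the pressure gauge
- wheel_handle: origin at the middle of the upright red handle on the black hand wheel: a smooth cylinder of 19 mm diameter, from 214 to 261 mm above the counter, standing on the wheel's rim 66 mm from the axis; it revolves freely on its own pin. The rim is a ring of 66 mm mid radius and 13 mm thickness, its top 213 mm above the counter; the hub's top is at 219 mm, radius 17 mm; nothing else of the steriliser stands higher
- clamp_wheel (a joint): angle of the hand wheel in rad, 0 at the start, growing clockwise seen from above; one turn is 6.283. It turns stiffly (about 5 N at the handle), stays where it is left, and sinks 2 mm a turn with its screw
- start_button_top (a point): centre of the top of the green push button (30 mm diameter) on top of the control box, 139 mm from the wheel's axis; it is pressed straight down. A microscope, 377 mm high, stands to the left of the steriliser, an analyser, 214 mm high, to its right
- start_button (a joint): travel of the start button in m: 0 released, 0.006 fully down; a spring, fully down at 5 N, returns it
- sample_cup_1: sample cup with green lid, 48 mm diameter, 66 mm high, loose, behind the microscope, to the left of the steriliser; origin at its underside
- red_box: small red carton, 34 x 55 x 20 mm, loose, at the counter's front edge; origin at its underside
- forceps: steel forceps, 13 x 125 x 9 mm, loose, lying at the counter's front edge; origin at the underside
- stain_bottle: dark green bottle with tan cap, 38 mm diameter, 98 mm high, loose, behind the steriliser; origin at its underside
- stain_bottle_2: brown bottle with black cap, 42 mm diameter, 88 mm high, loose, behind the steriliser; origin at its underside
- green_bottle: turquoise bottle with white cap, 33 mm diameter, 78 mm high, loose, behind the steriliser; origin at its underside
- steel_tin: small steel tin, 32 mm diameter, 33 mm high, loose, between the green tray and the analyser; origin at its underside

How it is judged (in metres and radians):
On the way, in this order (a step that is already met when the one before it is completed fails the run):
1. half way round, the wheel is being pushed by its red handle (value of joint clamp_wheel between 2 and 5 rad and contact force between the fingers and wheel_handle above 0.5 N), for 0.05 s.
2. the hand wheel stands one full turn (within 0.2 rad) clockwise of its start (value of joint clamp_wheel between 6.083 and 6.483 rad and velocity of joint clamp_wheel below 0.15 rad/s), for 0.2 s.
3. the start button is pressed down (value of joint start_button above 0.0045 m), for 0.1 s.
At the end, for the whole second after the job is handed in: the hand wheel stands one full turn clockwise of its start, within 0.2 rad (11 degrees), and the start button has been pressed and has sprung back (value of joint clamp_wheel between 6.083 and 6.483 rad and value of joint start_button below 0.0015 m); the robot touches nothing.
It fails at once if the wheel is turned more than 0.35 rad (20 degrees) past one turn (gasket crushed) (value of joint clamp_wheel above 6.633 rad).
It fails at once if the wheel is turned back (anticlockwise) by more than 0.35 rad from its start (value of joint clamp_wheel below -0.35 rad).
It fails at once if the button is pressed while the lid is not sealed (wheel short of one turn) (value of joint start_button above 0.003 m and value of joint clamp_wheel below 6.083 rad).
It fails at once if the handle is gripped or pushed with more than 30 N (contact force between the fingers and wheel_handle above 30 N).
It fails at once if a cup, bottle, tin, carton or the forceps is moved or lifted by more than 20 mm (distance of any of sample_cup_1, red_box, forceps, stain_bottle, stain_bottle_2, green_bottle, steel_tin from where it was at the start of the episode above 0.02 m).
It also fails if it takes over 64 s, if anything falls off the work surface, if the arm or the gripper's body presses on something with over 40 N, if the wrist force passes 120 N, or if a joint passes its speed limit or range.

## Working session

There is one attempt and no reset: what is moved stays moved. The work goes in short steps, Python scripts to look and compute and a tool call to move; the robot and the scene stay as the last step left them, time stands still between calls to the robot, and variables do not carry over. Pictures are saved under pics/ and viewed, at most 10 in all, crops included, and the job is handed in when it is done.

Besides the shell and the picture viewer there is one more tool, called after "Emit:" by a JSON object that holds its "fn" and its "kwargs", one argument or row to a line. step_arm: Moves the arm, as the interface text tells. Shift numbers are shares of 0.05 m and turn numbers shares of 4 degrees, none past 1 either way. Its arguments: {"type":"object","properties":{"targets":{"type":"array"}},"required":["targets"]}

```bash
ls; mkdir -p pics; cat > h.py <<'E'
from workcell import readout, get_image, ctrl
import numpy as np, cv2
def snap(n,f):
    d=get_image(n); cv2.imwrite('pics/'+f,d['pixels'][:,:,::-1]); return d
def ray(d,u,v,z):
    K=np.array(d['intrinsics']);E=np.array(d['extrinsics']);R=E[:3,:3];t=E[:3,3]
    c=-R.T@t; r=R.T@np.linalg.solve(K,[u,v,1]); return c+r*(z-c[2])/r[2]
def proj(d,p):
    K=np.array(d['intrinsics']);E=np.array(d['extrinsics']);q=K@(E[:3,:3]@np.array(p)+E[:3,3]);return q[:2]/q[2]
E
python3 - <<'E'
from h import *
import pickle
D={n:snap(n,n+'0.png') for n in('top','scene')}
pickle.dump(D,open('d0.pkl','wb'))
for n in D: E=D[n]['extrinsics'];print(n,-E[:3,:3].T@E[:3,3])
print(readout.get_obs())
E
```

```text
pics
top [ 402.50730326 -222.23371496 1175.56375425]
scene [-255.00890641 -666.29971612  658.00549892]
{'t': 0.1, 'qpos': array([ 1.16497069e+00,  4.23773320e-01,  1.63060030e+00,  8.46112672e-06,
        1.08860782e+00, -1.90286178e-02]), 'qvel': array([-0.0005782 , -0.00135554, -0.00144068,  0.00230614,  0.00190808,
        0.00056399]), 'joint_torque': array([-6.09866129e-04, -5.45609021e+01, -2.74321890e+01,  6.45096763e-02,
        1.88547769e-02, -7.82365328e-05]), 'ee_pos': array([235.65853033, 578.60074176, 403.97891874]), 'orientation': array([-6.03747106e-01, -3.08272665e+00,  2.12978169e-03]), 'ft_force': array([ 0.65804494, -0.26698242,  0.25082611]), 'moment': array([ 0.03627405, -0.01170453, -0.02138875]), 'grasp_force': 0.0, 'width': 87.69004350710007}
```

View pics/top0.png

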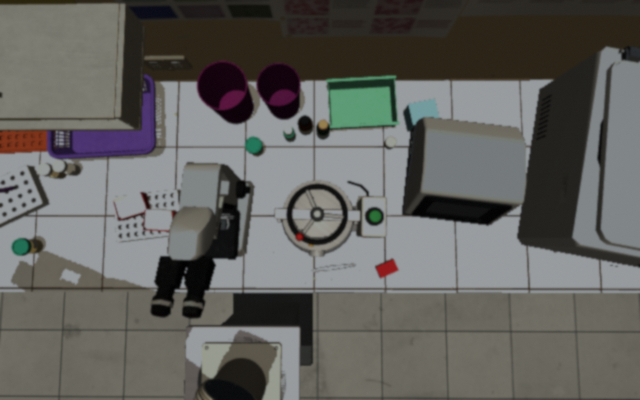

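View pics/scene0.png

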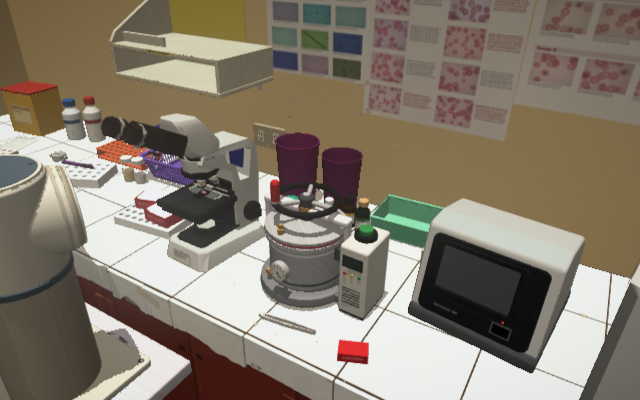

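Top view: wheel hub at about (317,214), red handle at (299,237) and green button at (375,216). The microscope is left of the wheel and the analyser is right. I'll refine these by colour centroids.

```bash
python3 - <<'E'
from h import *
import pickle
D=pickle.load(open('d0.pkl','rb'))
def cen(d,box,f):
    u0,v0,u1,v1=box; p=d['pixels'][v0:v1,u0:u1].astype(int); m=f(p); v,u=np.nonzero(m); return u.mean()+u0,v.mean()+v0,len(u)
red=lambda p:(p[...,0]>1.7*p[...,1])&(p[...,0]>90)&(p[...,0]>1.7*p[...,2])
grn=lambda p:(p[...,1]>1.5*p[...,0])&(p[...,1]>1.3*p[...,2])&(p[...,1]>70)
t=D['top'];s=D['scene']
r=cen(t,(285,225,312,250),red);g=cen(t,(362,205,390,228),grn)
print(r,ray(t,*r[:2],255)); print(g,ray(t,*g[:2],174))
print('hub',ray(t,317,214,219))
# black rim ellipse
p=t['pixels'][170:260,275:362].astype(int);m=((p.max(2)<45)*255).astype('uint8')
c=max(cv2.findContours(m,0,1)[0],key=len);e=cv2.minEnclosingCircle(c);print(e,ray(t,e[0][0]+275,e[0][1]+170,213))
rs=cen(s,(266,172,284,205),red);print(rs);
P=ray(t,*r[:2],255);print('handle proj in scene',proj(s,[P[0],P[1],237]))
gs=cen(s,(350,220,382,246),grn);G=ray(t,*g[:2],174);print(gs,proj(s,G),ray(s,*gs[:2],170))
big=cv2.resize(t['pixels'][130:300,180:440],None,fx=3,fy=3,interpolation=2);cv2.imwrite('pics/crop.png',big[:,:,::-1])
E
```

```text
(np.float64(298.85714285714283), np.float64(236.71428571428572), 35) [ 400.32058333 -170.81987765  255.        ]
(np.float64(374.9207920792079), np.float64(215.84158415841586), 101) [ 450.54793973 -350.66800498  174.        ]
hub [ 452.73883427 -210.74285386  219.        ]
((41.79049301147461, 43.951019287109375), 29.832199096679688) [ 453.16869214 -210.1813734   213.        ]
(np.float64(274.33714285714285), np.float64(190.0), 175)
handle proj in scene [273.46000684 190.49026194]
(np.float64(369.671568627451), np.float64(227.18627450980392), 204) [365.43067166 232.57241293] [ 478.92542454 -346.30924566  170.        ]
```

View pics/crop.png

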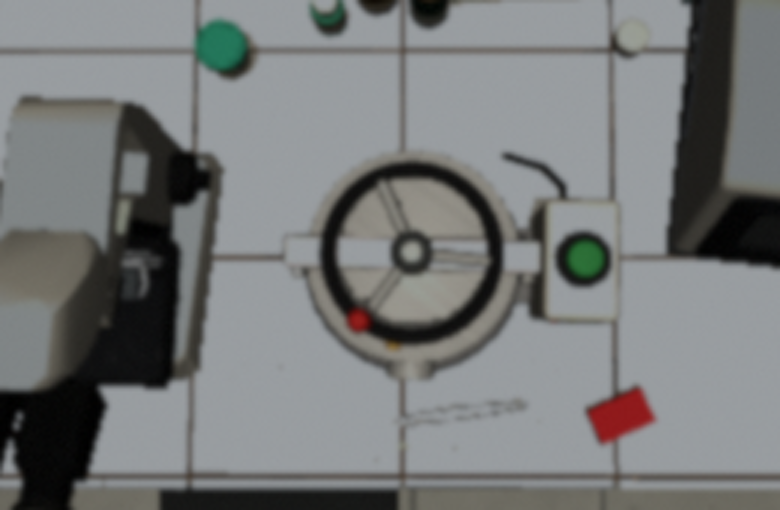

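Axis is at about (453,-210.5) and the handle at (400.4,-170.8), radius 66. 

Plan:
- Use closed fingers as a block at constant yaw of about 8°, which keeps the gripper body clear of the microscope.
- Push with four faces, 90° each.
- First lift and cross over.

Emit:
{"fn": "step_arm", "kwargs": {
  "targets": [
    [[0,0,1,0,0,0,0],[0,0,1,0,0,0,0],[0.3,0,1,0,0,-1,0],[0.5,-0.5,1,0,0,-1,0],[0.5,-1,0,0,0,-1,0]]
  ]
}}

```text
t: 0.72
ee_pos: [301.3, 504.1, 608.7]
orientation: [0.923, 3.001, 0.011]
ft_force: [0.6, -1.1, 0.1]
width: 40.8
grasp_force: 0.0
```

Emit:
{"fn": "step_arm", "kwargs": {
  "targets": [
    [[0.5,-1,0,0,0,-1,0],[0.5,-1,0,0,0,-1,0],[0.5,-1,0,0,0,-1,0],[0.5,-1,0,0,0,-1,0],[0,-1,0,0,0,-1,0]]
  ]
}}

```text
t: 1.35
ee_pos: [401.7, 252.1, 604.2]
orientation: [-1.435, -2.795, 0.001]
ft_force: [-0.1, -0.9, -0.2]
width: 0.6
grasp_force: 0.0
```

Emit:
{"fn": "step_arm", "kwargs": {
  "targets": [
    [[0,-1,0,0,0,-1,0],[0,-1,0,0,0,-1,0],[0,-1,0,0,0,-1,0],[0,-1,0,0,0,-1,0],[0,-1,0,0,0,-1,0]]
  ]
}}

```text
t: 1.98
ee_pos: [400.2, 2.3, 604.6]
orientation: [1.897, 2.504, 0.0]
ft_force: [0.4, -0.1, -0.6]
width: 0.3
grasp_force: 0.0
```

Emit:
{"fn": "step_arm", "kwargs": {
  "targets": [
    [[0,-1,0,0,0,-1,0],[0,-1,0,0,0,-1,0],[-0.3,-1,0,0,0,0,0],[-0.5,-0.6,0,0,0,0,0],[0,0,0,0,0,0,0]]
  ]
}}

```text
t: 2.6
ee_pos: [359.5, -177.6, 604.4]
orientation: [-2.069, -2.363, 0.001]
ft_force: [-0.4, -0.2, 0.5]
width: 0.6
grasp_force: 0.0
```

Emit:
{"fn": "step_arm", "kwargs": {
  "targets": [
    [[0,0,-1,0,0,0,0],[0,0,-1,0,0,0,0],[0,0,-0.8,0,0,0,0],[0,0,0,0,0,0,0],[0,0,0,0,0,0,0]]
  ]
}}

```text
t: 3.22
ee_pos: [361.6, -176.0, 466.0]
orientation: [2.063, 2.368, 0.001]
ft_force: [0.4, -0.1, 1.0]
width: 0.3
grasp_force: 0.0
```

```bash
python3 - <<'E'
from h import *
d=snap('wrist','w1.png'); E=d['extrinsics'];print(-E[:3,:3].T@E[:3,3]); o=readout.get_obs();print(o['ee_pos'],o['qpos'],o['t'])
print('handle top pred',proj(d,[400.4,-170.8,261]),'tip',proj(d,[*o['ee_pos'][:2],o['ee_pos'][2]-182]),'hub',proj(d,[453,-210.5,219]),'btn',proj(d,[450.5,-350,180]))
E
```

```text
[350.92681716 -97.40289368 446.22811279]
[ 361.59708759 -176.19820519  466.3938586 ] [-4.83041126e-01 -1.19633457e-03  2.02388709e+00  1.20994946e-04
  1.11612666e+00 -6.20449481e-01] 3.275
handle top pred [381.07746752 234.10936297] tip [320.19503254 250.48579495] hub [425.48937926 266.35559251] btn [380.91854189 364.24007484]
```

View pics/w1.png

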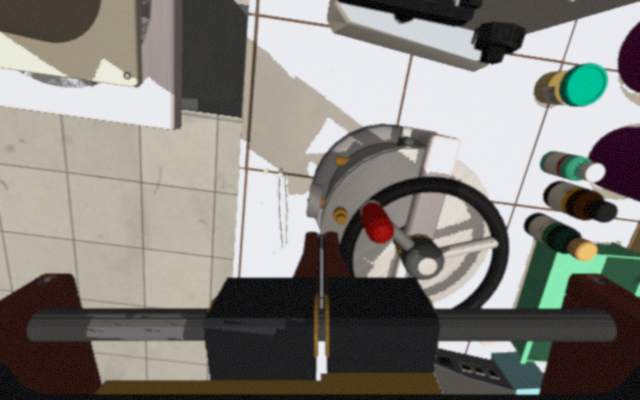

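The handle's top end is at about (382,236) against a prediction of (381,234), and the hub at (428,262), so the positions agree. Next I'll plan the path rows.

```bash
cat > plan.py <<'E'
import numpy as np
C=np.array([453,-210.5]);R=66
def dirv(a): a=np.radians(a);return np.array([np.cos(a),np.sin(a)])
def B(k,h,a=None,b=0):   # face k, handle heading h; rel. coords (a along n, b along n')
    n=dirv(8-90*k);m=dirv(8-90*(k+1)); d=[23,19.5][k%2]
    return C+R*dirv(h+90)+(-d if a is None else a)*n+b*m
h0=53
P=[]
for k in range(4):
    s=h0-90*k
    d=[23,19.5][k%2]
    if k: P+=[('bk',B(k-1,s,-[23,19.5][(k-1)%2]-4,0)),('cor',B(k-1,s,-[23,19.5][(k-1)%2]-4,-d-5)),('side',B(k-1,s,0,-d-5)),('near',B(k,s,-d-2)),('touch',B(k,s))]
    else: P+=[('near',B(0,s,-28)),('near',B(0,s,-25)),('touch',B(0,s))]
    P+=[(f'{k}:{s-9*i}',B(k,s-9*i)) for i in range(1,11)]
if __name__=='__main__':
    q=None
    for t,p in P:
        print(t,p.round(1),'' if q is None else ((p-q)/50).round(2)); q=p
E
python3 plan.py
```

```text
near [ 372.6 -174.7] 
near [ 375.5 -174.3] [0.06 0.01]
touch [ 377.5 -174. ] [0.04 0.01]
0:44 [ 384.4 -166.2] [0.14 0.16]
0:35 [ 392.4 -159.6] [0.16 0.13]
0:26 [ 401.3 -154.4] [0.18 0.11]
0:17 [ 410.9 -150.6] [0.19 0.08]
0:8 [ 421.  -148.3] [0.2  0.04]
0:-1 [ 431.4 -147.7] [0.21 0.01]
0:-10 [ 441.7 -148.7] [ 0.21 -0.02]
0:-19 [ 451.7 -151.3] [ 0.2  -0.05]
0:-28 [ 461.2 -155.4] [ 0.19 -0.08]
0:-37 [ 469.9 -161. ] [ 0.17 -0.11]
bk [ 466.  -161.5] [-0.08 -0.01]
cor [ 462.6 -137.3] [-0.07  0.49]
side [ 489.3 -133.5] [0.53 0.08]
near [ 489.7 -136.5] [ 0.01 -0.06]
touch [ 490.  -138.5] [ 0.01 -0.04]
1:-46 [ 497.8 -145.3] [ 0.16 -0.14]
1:-55 [ 504.4 -153.3] [ 0.13 -0.16]
1:-64 [ 509.6 -162.3] [ 0.11 -0.18]
1:-73 [ 513.4 -171.9] [ 0.08 -0.19]
1:-82 [ 515.6 -182. ] [ 0.04 -0.2 ]
1:-91 [ 516.3 -192.3] [ 0.01 -0.21]
1:-100 [ 515.3 -202.7] [-0.02 -0.21]
1:-109 [ 512.7 -212.7] [-0.05 -0.2 ]
1:-118 [ 508.6 -222.2] [-0.08 -0.19]
1:-127 [ 503.  -230.9] [-0.11 -0.17]
bk [ 502.4 -226.9] [-0.01  0.08]
cor [ 530.2 -223.1] [0.55 0.08]
side [ 533.4 -246.3] [ 0.07 -0.47]
near [ 530.5 -246.7] [-0.06 -0.01]

[... 238 characters left out ...]
73.3] [-0.21 -0.01]
2:-190 [ 464.3 -272.3] [-0.21  0.02]
2:-199 [ 454.3 -269.7] [-0.2   0.05]
2:-208 [ 444.8 -265.6] [-0.19  0.08]
2:-217 [ 436.1 -260. ] [-0.17  0.11]
bk [ 440.  -259.5] [0.08 0.01]
cor [ 443.4 -283.7] [ 0.07 -0.49]
side [ 416.7 -287.5] [-0.53 -0.08]
near [ 416.3 -284.5] [-0.01  0.06]
touch [ 416.  -282.5] [-0.01  0.04]
3:-226 [ 408.2 -275.7] [-0.16  0.14]
3:-235 [ 401.6 -267.7] [-0.13  0.16]
3:-244 [ 396.4 -258.7] [-0.11  0.18]
3:-253 [ 392.6 -249.1] [-0.08  0.19]
3:-262 [ 390.4 -239. ] [-0.04  0.2 ]
3:-271 [ 389.7 -228.7] [-0.01  0.21]
3:-280 [ 390.7 -218.3] [0.02 0.21]
3:-289 [ 393.3 -208.3] [0.05 0.2 ]
3:-298 [ 397.4 -198.8] [0.08 0.19]
3:-307 [ 403.  -190.1] [0.11 0.17]
```

Emit:
{"fn": "step_arm", "kwargs": {
  "targets": [
    [[0,0,-0.6,0,0,0,0],[0,0,-0.56,0,0,0,0],[0.2,0.02,0,0,0,0,0],[0.08,0.02,0,0,0,0,0],[0.04,0.01,0,0,0,0,0]]
  ]
}}

```text
t: 3.9
ee_pos: [377.7, -173.8, 408.1]
orientation: [2.062, 2.367, 0.001]
ft_force: [-0.7, 0.5, 0.1]
width: 0.8
grasp_force: 0.0
```

Emit:
{"fn": "step_arm", "kwargs": {
  "targets": [
    [[0.14,0.16,0,0,0,0,0],[0.16,0.13,0,0,0,0,0],[0.18,0.11,0,0,0,0,0],[0.19,0.08,0,0,0,0,0],[0.2,0.04,0,0,0,0,0]]
  ]
}}

```text
t: 4.53
ee_pos: [420.0, -147.0, 407.1]
orientation: [-2.063, -2.367, 0.002]
ft_force: [-6.0, 0.4, 5.7]
width: 0.6
grasp_force: 3.2
```

Emit:
{"fn": "step_arm", "kwargs": {
  "targets": [
    [[0.21,0.01,0,0,0,0,0],[0.21,-0.02,0,0,0,0,0],[0.2,-0.05,0,0,0,0,0],[0.19,-0.08,0,0,0,0,0],[0.17,-0.11,0,0,0,0,0]]
  ]
}}

```text
t: 5.15
ee_pos: [468.9, -159.7, 406.9]
orientation: [-2.062, -2.367, 0.002]
ft_force: [-6.3, -0.2, 4.4]
width: 0.5
grasp_force: 3.5
```

```bash
python3 - <<'E'
from h import *
d=snap('wrist','w2.png');p=d['pixels'];s=snap('scene','s2.png')
from plan import *
H=C+R*dirv(-37+90);print(H,proj(d,[*H,261]),proj(s,[*H,261]))
cv2.imwrite('pics/m2.png',np.hstack([p[100:400,150:550],s['pixels'][100:400,150:550]])[:,:,::-1])
E
```

```text
Traceback (most recent call last):
  File "h.py", line 9, in proj
    K=np.array(d['intrinsics']);E=np.array(d['extrinsics']);q=K@(E[:3,:3]@np.array(p)+E[:3,3]);return q[:2]/q[2]
               ~^^^^^^^^^^^^^^
TypeError: 'float' object is not subscriptable
```

Variable clash in plan.py (`d`); I'll import only what I need.

```bash
python3 - <<'E'
from h import *
from plan import C,R,dirv
d=snap('wrist','w2.png');p=d['pixels'];s=snap('scene','s2.png')
H=C+R*dirv(-37+90);print(H,proj(d,[*H,261])-[150,100],proj(s,[*H,261])+[250,-100])
cv2.imwrite('pics/m2.png',np.hstack([p[100:400,150:550],s['pixels'][100:400,150:550]])[:,:,::-1])
E
```

```text
[ 492.71979153 -157.79005634] [221.25623244 186.65954648] [544.19742357  61.83324085]
```

View pics/m2.png

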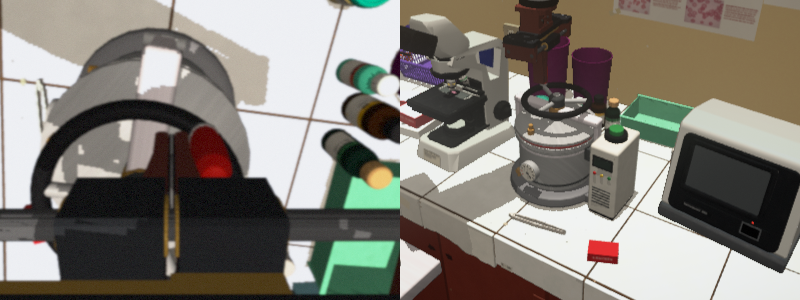

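The handle sits against the finger's leading face, near the predicted (221,187), and the microscope is clear. Switching to face 2.

Emit:
{"fn": "step_arm", "kwargs": {
  "targets": [
    [[-0.1,-0.02,0,0,0,0,0],[-0.05,0.5,0,0,0,0,0],[0.53,0.08,0,0,0,0,0],[0.01,-0.06,0,0,0,0,0],[0.01,-0.04,0,0,0,0,0]]
  ]
}}

```text
t: 5.98
ee_pos: [488.9, -136.5, 407.0]
orientation: [-2.064, -2.367, -0.003]
ft_force: [-2.7, 6.8, 4.2]
width: 0.5
grasp_force: 3.4
```

Emit:
{"fn": "step_arm", "kwargs": {
  "targets": [
    [[0.16,-0.14,0,0,0,0,0],[0.13,-0.16,0,0,0,0,0],[0.11,-0.18,0,0,0,0,0],[0.08,-0.19,0,0,0,0,0],[0.04,-0.2,0,0,0,0,0]]
  ]
}}

```text
t: 6.6
ee_pos: [514.7, -180.4, 406.8]
orientation: [-2.064, -2.367, -0.003]
ft_force: [0.4, 5.8, 2.5]
width: 0.5
grasp_force: 2.9
```

Emit:
{"fn": "step_arm", "kwargs": {
  "targets": [
    [[0.01,-0.21,0,0,0,0,0],[-0.02,-0.21,0,0,0,0,0],[-0.05,-0.2,0,0,0,0,0],[-0.08,-0.19,0,0,0,0,0],[-0.11,-0.17,0,0,0,0,0]]
  ]
}}

```text
t: 7.22
ee_pos: [501.7, -229.3, 406.6]
orientation: [-2.063, -2.366, -0.002]
ft_force: [-0.6, 6.5, 3.0]
width: 0.6
grasp_force: 3.6
```

Emit:
{"fn": "step_arm", "kwargs": {
  "targets": [
    [[0,0.1,0,0,0,0,0],[0.55,0.06,0,0,0,0,0],[0.08,-0.47,0,0,0,0,0],[-0.06,-0.01,0,0,0,0,0],[-0.04,-0.01,0,0,0,0,0]]
  ]
}}

```text
t: 7.85
ee_pos: [528.3, -246.4, 406.3]
orientation: [-2.065, -2.366, 0.001]
ft_force: [0.3, 0.6, -0.2]
width: 0.7
grasp_force: 0.0
```

Emit:
{"fn": "step_arm", "kwargs": {
  "targets": [
    [[-0.14,-0.16,0,0,0,0,0],[-0.16,-0.13,0,0,0,0,0],[-0.18,-0.11,0,0,0,0,0],[-0.19,-0.08,0,0,0,0,0],[-0.2,-0.04,0,0,0,0,0]]
  ]
}}

```text
t: 8.48
ee_pos: [485.7, -272.4, 406.8]
orientation: [2.063, 2.366, 0.002]
ft_force: [6.2, 0.8, -3.7]
width: 0.1
grasp_force: 2.7
```

Emit:
{"fn": "step_arm", "kwargs": {
  "targets": [
    [[-0.21,-0.01,0,0,0,0,0],[-0.21,0.02,0,0,0,0,0],[-0.2,0.05,0,0,0,0,0],[-0.19,0.08,0,0,0,0,0],[-0.17,0.11,0,0,0,0,0]]
  ]
}}

```text
t: 9.1
ee_pos: [436.7, -259.6, 406.9]
orientation: [2.063, 2.366, 0.002]
ft_force: [5.7, -0.3, -4.1]
width: 0.2
grasp_force: 3.1
```

```bash
python3 - <<'E'
from h import *
from plan import C,R,dirv
d=snap('wrist','w3.png');s=snap('scene','s3.png')
H=C+R*dirv(-217+90);print(H,proj(d,[*H,261])-[150,100],proj(s,[*H,238])+[250,-100])
cv2.imwrite('pics/m3.png',np.hstack([d['pixels'][100:400,150:550],s['pixels'][100:400,150:550]])[:,:,::-1])
E
```

```text
[ 413.28020847 -263.20994366] [118.30032629 185.47422348] [567.17861746  99.50562668]
```

View pics/m3.png

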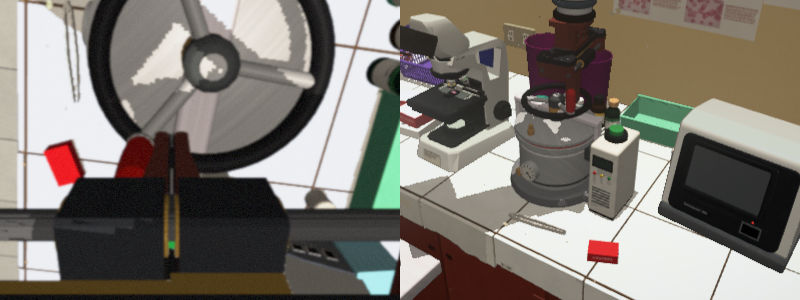

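The handle is at about (571,98) in the scene half, predicted (567,99.5), so it is tracking well. Next is the last face.

Emit:
{"fn": "step_arm", "kwargs": {
  "targets": [
    [[0.1,0.02,0,0,0,0,0],[0.05,-0.5,0,0,0,0,0],[-0.53,-0.08,0,0,0,0,0],[-0.01,0.06,0,0,0,0,0],[-0.01,0.04,0,0,0,0,0]]
  ]
}}

```text
t: 9.82
ee_pos: [417.0, -283.5, 406.6]
orientation: [2.063, 2.366, -0.003]
ft_force: [-0.0, -7.2, -4.1]
width: 0.3
grasp_force: 3.5
```

Emit:
{"fn": "step_arm", "kwargs": {
  "targets": [
    [[-0.16,0.14,0,0,0,0,0],[-0.13,0.16,0,0,0,0,0],[-0.11,0.18,0,0,0,0,0],[-0.08,0.19,0,0,0,0,0],[-0.04,0.2,0,0,0,0,0]]
  ]
}}

```text
t: 10.45
ee_pos: [391.2, -239.4, 406.6]
orientation: [2.063, 2.367, -0.002]
ft_force: [1.3, -6.2, -5.4]
width: 0.5
grasp_force: 3.0
```

Emit:
{"fn": "step_arm", "kwargs": {
  "targets": [
    [[-0.01,0.21,0,0,0,0,0],[0.02,0.21,0,0,0,0,0],[0.05,0.2,0,0,0,0,0],[0.08,0.19,0,0,0,0,0],[0,0,0,0,0,0,0]]
  ]
}}

```text
t: 11.08
ee_pos: [398.5, -198.5, 406.7]
orientation: [2.063, 2.368, -0.0]
ft_force: [1.2, -3.0, -2.1]
width: 0.8
grasp_force: 1.3
```

```bash
python3 - <<'E'
from h import *
from plan import C,R,dirv
d=snap('wrist','w4.png');s=snap('scene','s4.png')
for h in(-298,-307):
  H=C+R*dirv(h+90);print(H,proj(d,[*H,259])-[150,100],proj(s,[*H,236]))
p=s['pixels'][165:215,255:300].astype(int);m=(p[...,0]>1.7*p[...,1])&(p[...,0]>90)&(p[...,0]>1.7*p[...,2]);v,u=np.nonzero(m);print('red scene',u.mean()+255,v.mean()+165,len(u))
cv2.imwrite('pics/m4.png',np.hstack([d['pixels'][100:400,150:550],s['pixels'][100:400,150:550]])[:,:,::-1])
E
```

```text
[ 394.72545887 -179.51487686] [167.86763663 144.73149807] [275.40257624 193.16597091]
[ 400.29005634 -170.78020847] [182.99133147 128.3823796 ] [273.45065467 190.94542729]
red scene 275.0854700854701 193.37606837606836 117
```

View pics/m4.png

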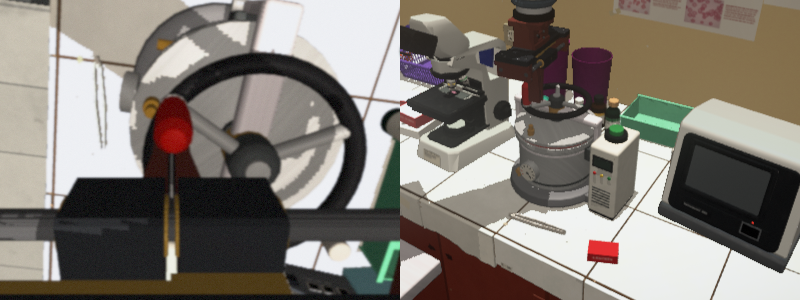

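The handle top is at (172,140) against (168,145) predicted for 9° short, so I'll push the final 9° gently. Then back off and check.

Emit:
{"fn": "step_arm", "kwargs": {
  "targets": [
    [[0.05,0.08,0,0,0,0,0],[0.05,0.08,0,0,0,0,0],[0,0,0,0,0,0,0],[0,0,0,0,0,0,0],[0.02,-0.2,0,0,0,0,0]]
  ]
}}

```text
t: 11.8
ee_pos: [403.6, -200.7, 406.7]
orientation: [-2.063, -2.368, -0.0]
ft_force: [-0.1, 0.8, -0.4]
width: 0.2
grasp_force: 0.0
```

Emit:
{"fn": "step_arm", "kwargs": {
  "targets": [
    [[0.05,-0.3,0,0,0,0,0],[0,0,0.6,0,0,0,0],[0,-0.8,0.4,0,0,0,0],[0,0,0,0,0,0,0],[0,0,0,0,0,0,0]]
  ]
}}

```text
t: 12.42
ee_pos: [405.8, -255.9, 456.1]
orientation: [-2.065, -2.366, -0.0]
ft_force: [0.1, -0.2, -0.2]
width: 0.3
grasp_force: 0.0
```

```bash
python3 - <<'E'
from h import *
import pickle
D=pickle.load(open('d0.pkl','rb'))
from plan import C,R,dirv
s=snap('scene','s5.png');t=snap('top','t5.png');w=snap('wrist','w5.png')
def cen(d,b):
  p=d['pixels'][b[1]:b[3],b[0]:b[2]].astype(int);m=(p[...,0]>1.7*p[...,1])&(p[...,0]>90)&(p[...,0]>1.7*p[...,2]);v,u=np.nonzero(m);return u.mean()+b[0],v.mean()+b[1],len(u)
for a in (D['scene'],s): print(cen(a,(262,172,290,210)))
for a in (D['top'],t):
  try: print(cen(a,(285,222,312,250)))
  except Exception as e: print(e)
for h in(-298,-307,-316): print(proj(s,[*(C+R*dirv(h+90)),236]))
G=lambda d,b:(lambda p:(lambda vu:(vu[1].mean()+b[0],vu[0].mean()+b[1],np.ptp(vu[1]),np.ptp(vu[0]),len(vu[0])))(np.nonzero((p[...,1]>1.5*p[...,0])&(p[...,1]>1.3*p[...,2])&(p[...,1]>70))))(d['pixels'][b[1]:b[3],b[0]:b[2]].astype(int))
g0=G(D['top'],(362,205,390,228));gs=G(D['scene'],(350,220,382,246));print(g0,gs)
for z in(170,176,182,188,194):
  P=ray(D['top'],*g0[:2],z);print(z,P,proj(D['scene'],P),np.hypot(*(P[:2]-C)))
cv2.imwrite('pics/m5.png',np.hstack([cv2.resize(s['pixels'][150:250,240:390],None,fx=3,fy=3),cv2.resize(w['pixels'][100:400],(350,300))])[:,:,::-1])
E
```

```text
(np.float64(274.33714285714285), np.float64(190.0), 175)
(np.float64(274.2903225806452), np.float64(191.1741935483871), 155)
(np.float64(298.85714285714283), np.float64(236.71428571428572), 35)
(np.float64(nan), np.float64(nan), 0)
[275.40257624 193.16597091]
[273.45065467 190.94542729]
[272.32501593 188.63534932]
(np.float64(374.9207920792079), np.float64(215.84158415841586), np.int64(10), np.int64(10), 101) (np.float64(369.671568627451), np.float64(227.18627450980392), np.int64(22), np.int64(15), 204)
170 [ 450.73980225 -351.18094004  170.        ] [365.58711206 234.35314589] 140.69909517624822
176 [ 450.45200847 -350.41153745  176.        ] [365.35221689 231.67937636] 139.9347368356579
182 [ 450.16421469 -349.64213487  182.        ] [365.11590863 228.989522  ] 139.17102922054477
188 [ 449.87642091 -348.87273229  188.        ] [364.87817451 226.28343723] 138.40798310262903
194 [ 449.58862713 -348.1033297   194.        ] [364.63900157 223.56097471] 137.64560948305106<stdin>:7: RuntimeWarning: Mean of empty slice.
  ret = ret.dtype.type(ret / rcount)
```

View pics/m5.png

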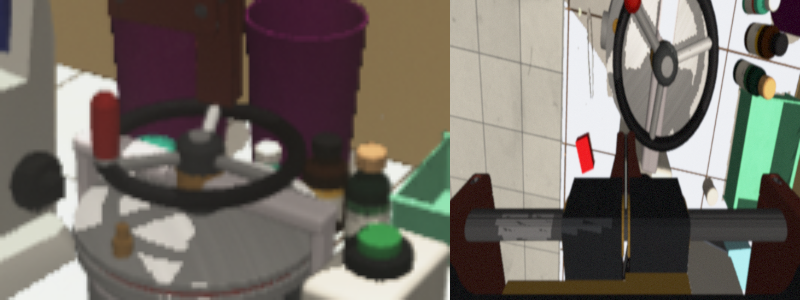

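The handle is back at its starting place: red at (274.3,191.2) against (274.3,190.0), with the screw having sunk 2 mm. The button comes out at about (450,-349.6), top z ≈ 180. Going over it.

Emit:
{"fn": "step_arm", "kwargs": {
  "targets": [
    [[0.44,-0.94,0,0,0,0,0],[0.44,-0.93,0,0,0,0,0],[0,0,-0.8,0,0,0,0],[0,0,-0.7,0,0,0,0],[0,0,0,0,0,0,0]]
  ]
}}

```text
t: 13.2
ee_pos: [449.6, -348.1, 378.7]
orientation: [-2.059, -2.364, 0.0]
ft_force: [-0.1, 0.3, 0.4]
width: 0.2
grasp_force: 0.0
```

Emit:
{"fn": "step_arm", "kwargs": {
  "targets": [
    [[0,0,-0.06,0,0,0,0],[0,0,-0.06,0,0,0,0],[0,0,-0.06,0,0,0,0],[0,0,-0.06,0,0,0,0],[0,0,0,0,0,0,0]]
  ]
}}

```text
t: 13.82
ee_pos: [450.2, -349.1, 369.6]
orientation: [-2.064, -2.368, 0.0]
ft_force: [0.2, -0.3, -0.3]
width: 0.5
grasp_force: 0.0
```

Emit:
{"fn": "step_arm", "kwargs": {
  "targets": [
    [[0,0,-0.04,0,0,0,0],[0,0,-0.04,0,0,0,0],[0,0,-0.04,0,0,0,0],[0,0,0,0,0,0,0],[0,0,0,0,0,0,0]]
  ]
}}

```text
t: 14.45
ee_pos: [450.3, -349.3, 363.9]
orientation: [2.064, 2.368, 0.0]
ft_force: [-0.4, 0.3, 3.6]
width: 0.5
grasp_force: 2.0
```

Emit:
{"fn": "step_arm", "kwargs": {
  "targets": [
    [[0,0,-0.03,0,0,0,0],[0,0,-0.03,0,0,0,0],[0,0,0,0,0,0,0],[0,0,0,0,0,0,0],[0,0,0,0,0,0,0]]
  ]
}}

```text
t: 15.08
ee_pos: [450.3, -349.3, 362.1]
orientation: [2.064, 2.367, -0.0]
ft_force: [-4.7, 2.5, 16.7]
width: 0.8
grasp_force: 7.9
```

16.7 N means it has bottomed out. Lifting clear and checking.

Emit:
{"fn": "step_arm", "kwargs": {
  "targets": [
    [[0,0,0.1,0,0,0,0],[0,0,0.3,0,0,0,0],[0,0,0.8,0,0,0,0],[0,0,0.8,0,0,0,0],[0,0,0,0,0,0,0]]
  ]
}}

```text
t: 15.7
ee_pos: [450.7, -349.6, 464.2]
orientation: [2.06, 2.364, 0.0]
ft_force: [-0.0, -0.5, -0.0]
width: 0.4
grasp_force: 0.0
```

```bash
python3 - <<'E'
from h import *
s=snap('scene','s6.png');o=readout.get_obs();print(o['t'],o['ee_pos'],o['ft_force'])
p=s['pixels'].astype(int)[172:210,262:290];m=(p[...,0]>1.7*p[...,1])&(p[...,0]>90)&(p[...,0]>1.7*p[...,2]);v,u=np.nonzero(m);print(u.mean()+262,v.mean()+172)
p=s['pixels'].astype(int)[220:246,350:375];m=(p[...,1]>1.5*p[...,0])&(p[...,1]>70);v,u=np.nonzero(m);print(u.mean()+350,v.mean()+220)
a=cv2.imread('pics/s5.png').astype(int)[220:246,350:375];m=(a[...,1]>1.5*a[...,2])&(a[...,1]>70);v,u=np.nonzero(m);print(u.mean()+350,v.mean()+220)
E
```

```text
15.75 [ 450.29796765 -349.1806436   462.14905508] [-0.5418687  -0.26238875 -0.18834682]
274.26162790697674 190.88953488372093
367.48818897637796 227.56692913385828
367.03246753246754 228.4090909090909
```

```bash
python3 -c "
from workcell import ctrl; print(ctrl.close_job())"
```

```text
the job is handed in; nothing more can be done
None
```

I pushed the wheel clockwise through one full turn (handle back at its start to within a few degrees by the scene camera), pressed the start button to its stop, saw it spring back, and handed the job in clear of everything at about 16 s; no verdict came back.

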